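# Turn the specimen holder to its next face at the viewing bracket

### The job

The long side of the stepped metal specimen holder on the microscope's viewing stage has been looked at; now turn the holder so that its tall end face (the full-height end, away from the low step) stands square against the bent bracket, centred on the bracket's window, flat on the stage plate and released. Keep the holder upright all the time, and leave the plain block beside the stage where it is.

Things in the scene. Friction and masses are not known exactly. Their poses are not given: they have to be found in the camera images.
- holder: Loose aluminium block, 0.28 kg, 72 mm long (x), 40 wide (y), L-shaped from the side: tall part 46 mm high from x = -14 to +36 mm, low step 16 mm high from x = -36 to -14. Origin: centre of the 72 x 40 underside, z up. Round red-brown rock core (24 mm) in the tall end face (+x). Starts upright on the stage plate, centre 75 to 100 mm from the bracket, a long side roughly towards it.
- holder_face (a point): Bottom edge, middle, of the holder's tall end face: 36 mm along the holder's +x from its origin, at underside height. Same axes as the holder.
- stage_stop (a point): Where the bracket's front face meets the plate's top, mid-bracket. x: level, into the bracket, towards the black barrel behind it; y along it; z up. Fixed. Dark plate 150 mm wide, 8 thick, reaches 190 mm before the bracket. Bracket: upright sheet 70 wide, 44 high, 26 mm square window; barrel top 41 above plate. A puck 32 wide, 18 high stands near x = -165, y = -50 mm.
- plain_block: A bystander: a plain rectangular aluminium block 72 x 40 x 46 mm with no step, standing on the table beside the stage (on its -y side, about 150 mm from the stage's middle line). Origin: centre of its underside. Leave it alone.
Mind the look-alikes: they are no part of the job. What is shaped like the holder but green or purple is not meant.

How it is judged (in metres and radians):
At the end, for the whole second after the job is handed in: The holder's tall end face is within 10 mm of the bracket, within 12 mm of the middle of its window sideways and square to it within 10 degrees; the holder stands flat on the stage plate (within 4 mm), at rest (x of holder_face in the frame of stage_stop between -0.01 and 0.005 m and y of holder_face in the frame of stage_stop between -0.012 and 0.012 m and z of holder_face in the frame of stage_stop between -0.004 and 0.004 m and angle between the x axis of holder and the x axis of stage_stop, either way round below 0.175 rad and angle between holder's own z axis and vertical below 0.06 rad and linear speed of holder below 0.02 m/s); the robot touches nothing.
It fails at once if the holder is tipped more than about 30 degrees (angle between holder's own z axis and vertical above 0.52 rad).
It fails at once if the plain block is moved by more than 20 mm (distance of plain_block from where it was at the start of the episode above 0.02 m).
It also fails if it takes over 35 s, if anything falls off the work surface, if the arm or the gripper's body presses on something with over 40 N, if the wrist force passes 120 N, or if a joint passes its speed limit or range.

### The arm

A 6-joint arm with a two-finger parallel gripper is mounted at the origin on the work surface. World frame = base frame: x ahead of the robot, y to its left, z up, the work surface at z = 0. Lengths are in mm, angles in rad, forces in N, time in s.
With the tool pointing down it reaches from about 350 to 725 mm from the base axis. Payload 4.3 kg.
Tool frame: the origin (TCP) lies at the very end of the fingers, on their centre line; the grasp point (between the pads) lies 19 mm behind it; z points along the fingers, y is the direction in which the jaws open and shut (so a half turn about z gives the same grasp; the last joint's range is limited). The gripper opens to 85 mm and grips with 20 to 120 N. Pads are 22 mm wide; open, the fingers measure 114 mm over their backs; the gripper's body (76 mm by 85 mm) begins 54 mm behind the grasp point. The pads swing forward as they close: fully open they stand 13 mm farther back than shut.
Start: joints at [-1.286, 0.377, 0.081, 1.274, 0, 1.46], TCP at [221.173, -530.803, 204.629] pointing down, gripper open.
Joint ranges: [-2.72, 2.72], [-0.84, 1.66], [-1.02, 1.22], [-1.77, 2.12], [-1.37, 1.28], [-3.14, 3.14]. Speed limits (rad/s): [2.57, 2.57, 3.14, 3.14, 3.14, 3.14].

### API

Orientations are given as a unit quaternion [x, y, z, w].
In Python, from station import ctrl, eyes gives the robot as it stands.
- The arm moves only by the shell command python3 -m crank 'ROWS'. ROWS is JSON, a list of rows, each a list of 5 numbers: the finger opening in m, from 0 to 0.0854, then the shift along the world's x, y, z in m, then the turn about the world's z in degrees. A call has exactly 8 rows; each row is the pose to reach, as a shift and turn from the pose commanded when the call began; what a row does not reach only later rows make up. A row lasts 1/8 s, in which the tool goes at most 62.5 mm and 10.7 degrees, less where a joint would pass 70% of its speed; a pose out of reach is approached as far as the arm can. A call with a gripper value outside its range is refused whole. The fingers move at their own pace and stop on an object; the grip force is fixed at half the most. Time passes only in rows, so rows that repeat a pose let the fingers close, or fill a call up. It gives the time, the measured TCP pose, the force and the opening at its end, in the units of the state.
- ctrl.get_state(): the state, without advancing time (a new reading comes with each control period).
- eyes.capture(name): name is "side" or "top"; returns (picture, depth): 420x560x3 uint8, blue, green, red; 420x560 float32, mm along the optical axis (not along the pixel's ray), 0 where there is no reading.
- eyes.calibration(name): a dict with "intrinsics" (3x3 intrinsics, pixels), "rvec" (rotation vector, rad) and "tvec" (3), from world to camera coordinates, as OpenCV has them. Camera axes: x right, y down, z forward; pixel columns grow to the right and rows downward; lengths in mm; the calibration is good to about 2 mm. A picture is of the moment at which its call begins. calibration takes no time and is no camera call.
- ctrl.hand_in(): hands the job in, once; it reports no verdict.
The state is a dict: "time_s": time; "qpos": joint angles; "qvel": joint speeds; "tau": joint torques, N m; "position": TCP position; "tool_rot": TCP orientation; "ft_force": force on the tool from outside, world axes, zero at the start; "moment": the same for the moment, N m; "opening": finger opening in mm.
Only numpy, scipy, OpenCV 4.12 (cv2) and the standard library are available. Lean on these libraries where they do the work, as an engineer would, in place of code of your own. Each camera call takes 0.05 s, during which the arm holds its last target.

## Working session

There is one attempt and no reset: what is moved stays moved. The work goes in short steps, Python scripts to look and compute and a shell command to move; the robot and the scene stay as the last step left them, time stands still between calls to the robot, and variables do not carry over. Pictures are saved under pics/ and viewed, and the job is handed in when it is done.

```bash
ls; mkdir -p pics
python3 - <<'E'
from station import ctrl, eyes
import cv2,numpy as np
for n in("side","top"):
    p,d=eyes.capture(n); cv2.imwrite(f"pics/{n}0.png",p); np.save(f"pics/{n}0.npy",d)
    c=eyes.calibration(n); print(n,c)
    R=cv2.Rodrigues(np.array(c["rvec"],float))[0]; print("campos",-R.T@np.array(c["tvec"]).ravel())
print(ctrl.get_state())
E
```

```text
pics
side {'intrinsics': array([[386.55844034,   0.        , 275.13788798],
       [  0.        , 386.55844034, 211.7513807 ],
       [  0.        ,   0.        ,   1.        ]]), 'rvec': array([ 0.72985716, -2.64408348,  1.09407176]), 'tvec': array([488.13955252, 275.44239339, 420.1080237 ])}
campos [375.36242138 337.64814924 485.52679259]
top {'intrinsics': array([[542.76145124,   0.        , 275.20738638],
       [  0.        , 542.76145124, 213.45320497],
       [  0.        ,   0.        ,   1.        ]]), 'rvec': array([ 2.09902204, -2.11517692,  0.23353366]), 'tvec': array([-70.68926617, 594.0891475 , 810.09297013])}
campos [403.92465758 -72.41839676 919.66839382]
{'time_s': 0.1, 'qpos': array([-1.28629475e+00,  3.77998370e-01,  7.97898897e-02,  1.27443115e+00,
       -7.97636490e-06,  1.46049824e+00]), 'qvel': array([ 0.00011848, -0.00277182,  0.00531394,  0.00115509,  0.00361489,
        0.00023914]), 'tau': array([ 1.77195147e-03, -4.64696074e+01,  2.70581460e+01,  1.20314030e-02,
       -6.86139879e-05,  1.20219048e-05]), 'position': array([ 220.98240962, -530.14982121,  203.76137113]), 'tool_rot': array([ 9.80579420e-01,  1.96120248e-01, -8.41489954e-05, -9.17810016e-04]), 'ft_force': array([-0.11717401, -0.6375372 , -0.29101927]), 'moment': array([-0.01669006,  0.01482441, -0.05585597]), 'opening': 85.47829880017109}
```

View pics/side0.png

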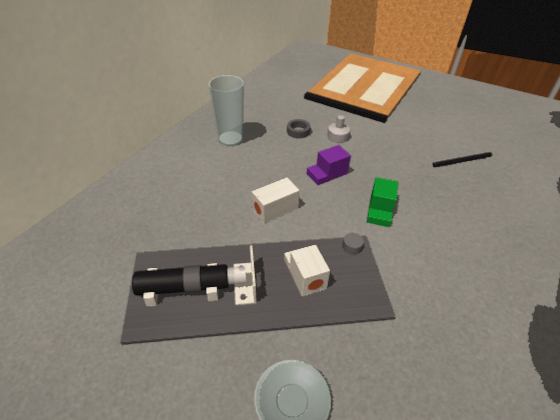

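View pics/top0.png

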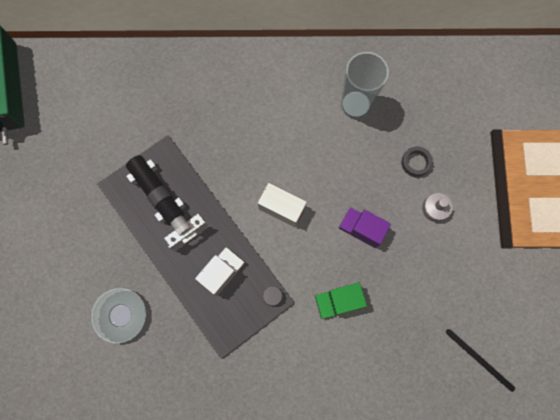

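```bash
cat > h.py <<'E'
import cv2,numpy as np
from station import ctrl,eyes
def cloud(n,d):
    c=eyes.calibration(n);K=c["intrinsics"];R=cv2.Rodrigues(c["rvec"])[0];t=np.array(c["tvec"]).ravel()
    v,u=np.indices(d.shape);P=np.stack([(u-K[0,2])/K[0,0]*d,(v-K[1,2])/K[1,1]*d,d],-1)
    W=(P-t)@R; W[d<=0]=np.nan; return W
def proj(n,p):
    c=eyes.calibration(n);return cv2.projectPoints(np.array(p,float).reshape(-1,3),c["rvec"],c["tvec"],c["intrinsics"],None)[0].reshape(-1,2)
E
python3 - <<'E'
from h import *
a=cv2.imread("pics/top0.png")[120:370,80:320]; b=cv2.imread("pics/side0.png")[220:345,120:400]
cv2.imwrite("pics/c1.png",cv2.resize(a,None,fx=2.4,fy=2.4,interpolation=2)); cv2.imwrite("pics/c2.png",cv2.resize(b,None,fx=2.8,fy=2.8,interpolation=2))
W=cloud("top",np.load("pics/top0.npy"))
for px in [(219,271),(234,260),(206,281),(285,205),(145,270),(250,330),(272,296),(185,238),(165,185),(300,260)]:
    print(px,W[px[1],px[0]].round(1))
E
```

```text
(219, 271) [502.7  15.2  53.6]
(234, 260) [523.9  -6.5  25.7]
(206, 281) [486.9  35.6  54. ]
(285, 205) [612.3 -91.6  44.8]
(145, 270) [511.2 145.7   1.7]
(250, 330) [410.5 -32.4   6.3]
(272, 296) [464.2 -69.1  27.2]
(185, 238) [563.8  77.8  12.2]
(165, 185) [658.5 116.1   7.4]
(300, 260) [ 5.264e+02 -1.170e+02  2.000e-01]
```

View pics/c1.png

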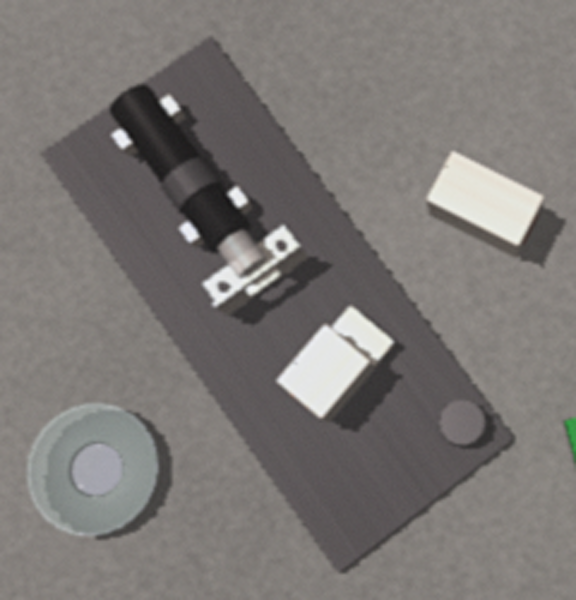

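View pics/c2.png

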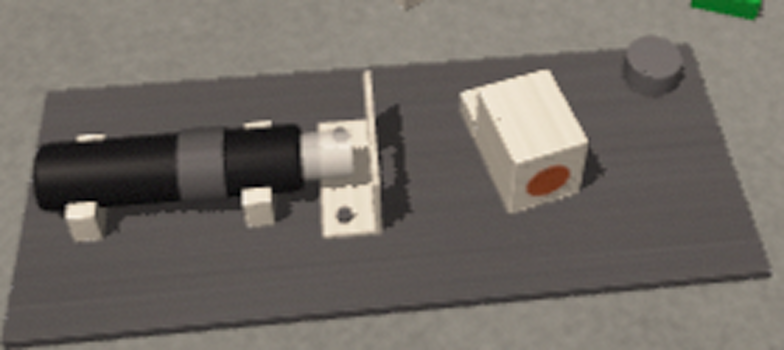

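Run:
```python
from h import *
for n in("top","side"):
    d=np.load(f"pics/{n}0.npy");W=cloud(n,d);img=cv2.imread(f"pics/{n}0.png").astype(int)
    z=W[...,2];x=W[...,0];y=W[...,1]
    roi=(x>380)&(x<740)&(y>-130)&(y<210)
    m=roi&(z>4.5)&(z<12)&(img.sum(2)<260)
    m=cv2.morphologyEx(m.astype(np.uint8),cv2.MORPH_OPEN,np.ones((3,3)))
    k,l,s,_=cv2.connectedComponentsWithStats(m);i=1+s[1:,4].argmax()
    P=np.c_[x[l==i],y[l==i]].astype(np.float32)
    r=cv2.minAreaRect(P);print(n,"plate",r,cv2.boxPoints(r).round(1).tolist(), "z",np.median(z[l==i]))
    # holder: top
    m=roi&(z>46)&(z<60)&(x<560)&(y<90)&(img.min(2)>120)
    P=np.c_[x[m],y[m]].astype(np.float32);r=cv2.minAreaRect(P);print("holder top",m.sum(),r,cv2.boxPoints(r).round(1).tolist(),np.median(z[m]))
    m=roi&(z>18)&(z<30)&(abs(x-520)<40)&(abs(y+5)<30)&(img.min(2)>120)
    print("step",m.sum(),np.c_[x[m],y[m],z[m]].mean(0))
    m=roi&(z>16)&(z<60)&(x>530)&(x<600)&(y<125)&(y>15)&(img.min(2)>90)
    P=np.c_[x[m],y[m],z[m]]
    print("brk",m.sum(),P[P[:,2]>45].mean(0),P[:,2].max());np.save(f"pics/brk_{n}.npy",P)
```

```text
top plate ((560.8228149414062, 56.60581588745117), (18.626468658447266, 77.130859375), 37.4178352355957) [[530.0, 81.5999984741211], [576.9000244140625, 20.299999237060547], [591.7000122070312, 31.600000381469727], [544.7999877929688, 92.9000015258789]] z 7.9468873204027055
holder top 814 ((518.6110229492188, 46.837188720703125), (104.24659729003906, 50.036048889160156), 49.82706832885742) [[465.8999938964844, 23.100000381469727], [504.1000061035156, -9.100000381469727], [571.4000244140625, 70.5], [533.0999755859375, 102.80000305175781]] 53.8804414888002
step 285 [526.23640778  -1.34597861  23.95274639]
brk 415 [563.41019436  68.61550985  51.15763884] 55.42009083905088
side plate ((655.644775390625, 194.99163818359375), (58.32382583618164, 25.801313400268555), 21.14978790283203) [[623.7999877929688, 196.5], [633.0999755859375, 172.39999389648438], [687.5, 193.5], [678.2000122070312, 217.5]] z 8.214973712989622
holder top 904 ((517.7760009765625, 48.3065185546875), (103.98628234863281, 50.58137512207031), 51.21990203857422) [[465.5, 23.600000381469727], [504.8999938964844, -8.100000381469727], [570.0999755859375, 73.0], [530.5999755859375, 104.69999694824219]] 53.9424987571462
step 61 [536.93730407  12.78658705  23.20687933]
brk 528 [561.22747283  72.14095925  51.75796675] 54.16229046069503
```

```bash
cat >> h.py <<'E'
def ray(n,uv,zz):
    c=eyes.calibration(n);R=cv2.Rodrigues(c["rvec"])[0];C=-R.T@np.array(c["tvec"]).ravel()
    uv=np.array(uv,float).reshape(-1,2);r=np.c_[uv,np.ones(len(uv))]@np.linalg.inv(c["intrinsics"]).T@R
    s=(zz-C[2])/r[:,2];return C+r*s[:,None]
def big(m,op=3):
    m=cv2.morphologyEx(m.astype(np.uint8),cv2.MORPH_OPEN,np.ones((op,op)));k,l,s,_=cv2.connectedComponentsWithStats(m);return l==1+s[1:,4].argmax()
E
python3 - <<'E'
from h import *
for n,c in(("top",[(168.3,135.8),(97.9,183.3),(222.9,357.5),(293.8,302.5)]),("side",[(136,253),(122,342),(394,318),(366,237)])):
    P=ray(n,c,8)
    P=P[:,:2];print(n,P.round(1).tolist(),"len",np.linalg.norm(P-np.roll(P,-1,0),axis=1).round(1))
    d=np.load(f"pics/{n}0.npy");W=cloud(n,d);z=W[...,2];img=cv2.imread(f"pics/{n}0.png").astype(int)
    q=np.hypot(W[...,0]-500,W[...,1]-15)<60
    m=big(q&(z>48)&(z<60));print(m.sum(),z[m].mean());g=np.argwhere(m)[:,::-1]
    Q=ray(n,g,54)[:,:2].astype(np.float32);r=cv2.minAreaRect(Q);print("holder",r,cv2.boxPoints(r).round(1).tolist())
    B=np.load(f"pics/brk_{n}.npy");B=B[B[:,2]>30];cen=B.mean(0);print("brk>30",len(B),cen,np.linalg.svd((B-cen)[:,:2])[2][0])
E
```

```text
top [[748.9, 113.4], [662.3, 232.8], [367.1, 11.4], [454.6, -105.1]] len [147.6 369.  145.7 366.6]
784 53.87430794675033
holder ((497.52874755859375, 21.983078002929688), (40.35371780395508, 49.89384078979492), 49.975196838378906) [[465.3999938964844, 22.600000381469727], [503.70001220703125, -9.5], [529.5999755859375, 21.399999618530273], [491.3999938964844, 53.5]]
brk>30 345 [575.38076135  78.78472435  43.16161654] [-0.38304863 -0.92372818]
side [[749.9, 117.9], [659.0, 234.7], [366.3, 18.7], [453.2, -100.6]] len [147.9 363.7 147.6 368.5]
879 53.746915319606735
holder ((496.7870788574219, 25.048797607421875), (41.463035583496094, 52.90147018432617), 50.101905822753906) [[463.20001220703125, 26.100000381469727], [503.79998779296875, -7.800000190734863], [530.4000244140625, 24.0], [489.79998779296875, 57.900001525878906]]
brk>30 426 [574.39989943  85.20653909  41.52195792] [0.52740049 0.84961681]
```

Candidates (top view): (219,271), the white stepped block on the plate; (282,204), the plain white block; (366,227), purple; (342,300), green. I choose (219,271). It stands on the dark plate, and the crops show its step towards (234,260) and the red-brown core on its far end, seen at (315,284) in the side view.

Holder origin is about (506,16) with yaw 140°. Stage_stop is about (562.6,69.6) with yaw 36.7°. I'll move above the tall part.

```bash
python3 -m crank '[[0.0854,0.030,0.060,0,10],[0.0854,0.060,0.120,-0.01,20],[0.0854,0.090,0.180,-0.02,30],[0.0854,0.120,0.240,-0.03,40],[0.0854,0.150,0.300,-0.04,50],[0.0854,0.180,0.360,-0.05,60],[0.0854,0.210,0.420,-0.06,70],[0.0854,0.230,0.460,-0.06,80]]'
```

```text
time_s: 1.1
position: [443.0, -85.3, 145.2]
tool_rot: [0.623, 0.782, -0.0, -0.0]
ft_force: [0.6, -1.0, -0.0]
opening: 85.4
```

```bash
python3 -m crank '[[0.0854,0.012,0.024,-0.01,9],[0.0854,0.024,0.048,-0.02,18],[0.0854,0.036,0.072,-0.02,27],[0.0854,0.046,0.094,-0.025,37.4],[0.0854,0.046,0.094,-0.025,37.4],[0.0854,0.046,0.094,-0.025,37.4],[0.0854,0.046,0.094,-0.025,37.4],[0.0854,0.046,0.094,-0.025,37.4]]'
python3 - <<'E'
from h import *
s=ctrl.get_state();print(s["position"],s["tool_rot"])
for n in("side","top"):
    p,d=eyes.capture(n);cv2.imwrite(f"pics/{n}1.png",p)
a=cv2.imread("pics/side1.png")[150:345,120:400];cv2.imwrite("pics/c3.png",cv2.resize(a,None,fx=2.8,fy=2.8))
E
```

```text
time_s: 2.1
position: [488.8, 6.1, 121.0]
tool_rot: [0.343, 0.939, 0.0, 0.0]
ft_force: [0.6, 1.4, 0.7]
opening: 85.5
[488.79797158   6.0684489  121.01329885] [3.42645537e-01 9.39464752e-01 3.30551641e-06 1.28177142e-04]
```

View pics/c3.png

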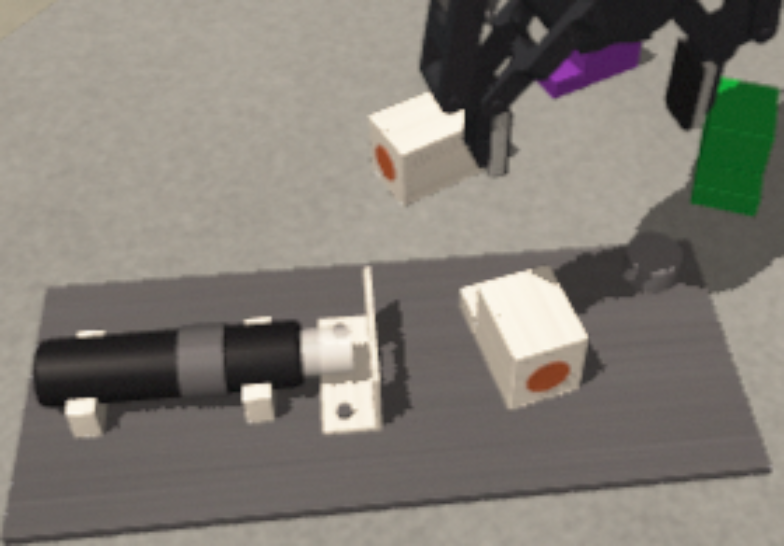

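The view shows the open jaws short of the holder (holder top at crop (525,310), core at (547,377)). The shift in the last call counted from the rate-limited command. I'll align first, then descend.

```bash
python3 -m crank '[[0.0854,0.0085,0.017,0,0],[0.0854,0.0085,0.017,-0.01,0],[0.0854,0.0085,0.017,-0.03,0],[0.0854,0.0085,0.017,-0.05,0],[0.0854,0.0085,0.017,-0.05,0],[0.0854,0.0085,0.017,-0.05,0],[0.0854,0.0085,0.017,-0.05,0],[0.0854,0.0085,0.017,-0.05,0]]'
python3 - <<'E'
from h import *
for n in("side","top"):
    p,d=eyes.capture(n);cv2.imwrite(f"pics/{n}2.png",p)
a=cv2.imread("pics/side2.png")[150:345,160:400];cv2.imwrite("pics/c4.png",cv2.resize(a,None,fx=3,fy=3))
E
```

```text
time_s: 3.2
position: [498.1, 23.6, 71.6]
tool_rot: [0.342, 0.94, 0.0, 0.001]
ft_force: [0.4, -0.4, 0.5]
opening: 85.5
```

View pics/c4.png

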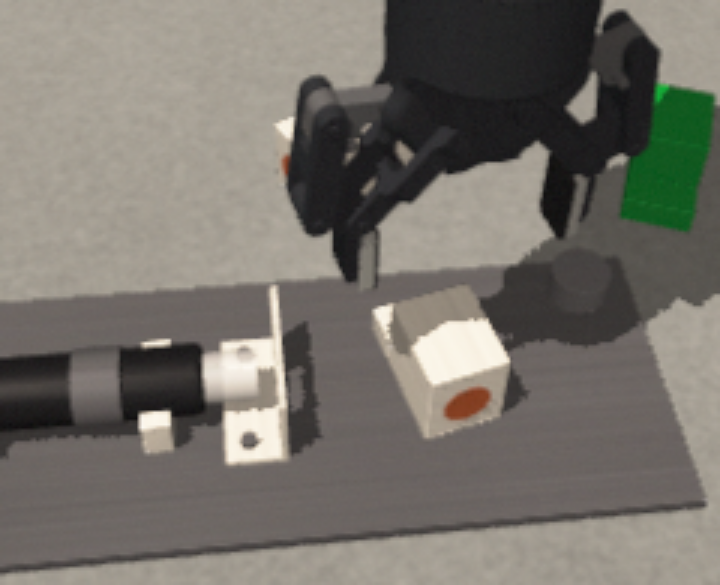

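The jaws straddle the holder, pads at crop (365,260) and (572,205), clear of the bracket at (278,290). I'll descend and grip.

```bash
python3 -m crank '[[0.0854,0,0,-0.015,0],[0.0854,0,0,-0.03,0],[0.0854,0,0,-0.045,0],[0.0854,0,0,-0.055,0],[0.0854,0,0,-0.055,0],[0.0854,0,0,-0.055,0],[0.06,0,0,-0.055,0],[0.05,0,0,-0.055,0]]' && python3 -m crank '[[0.045,0,0,0,0],[0.04,0,0,0,0],[0.035,0,0,0,0],[0.03,0,0,0,0],[0.03,0,0,0,0],[0.03,0,0,0,0],[0.03,0,0,0,0],[0.03,0,0,0,0]]'
python3 - <<'E'
from h import *
for n in("side","top"):
    p,d=eyes.capture(n);cv2.imwrite(f"pics/{n}3.png",p)
a=cv2.imread("pics/side3.png")[150:345,160:400];cv2.imwrite("pics/c5.png",cv2.resize(a,None,fx=3,fy=3))
E
```

```text
time_s: 4.3
position: [497.9, 23.7, 16.3]
tool_rot: [0.342, 0.94, 0.0, 0.001]
ft_force: [-0.5, 0.2, 0.3]
opening: 51.6
time_s: 5.3
position: [497.8, 23.8, 16.4]
tool_rot: [0.342, 0.94, 0.0, 0.0]
ft_force: [-0.3, 0.6, 5.2]
opening: 38.4
```

View pics/c5.png

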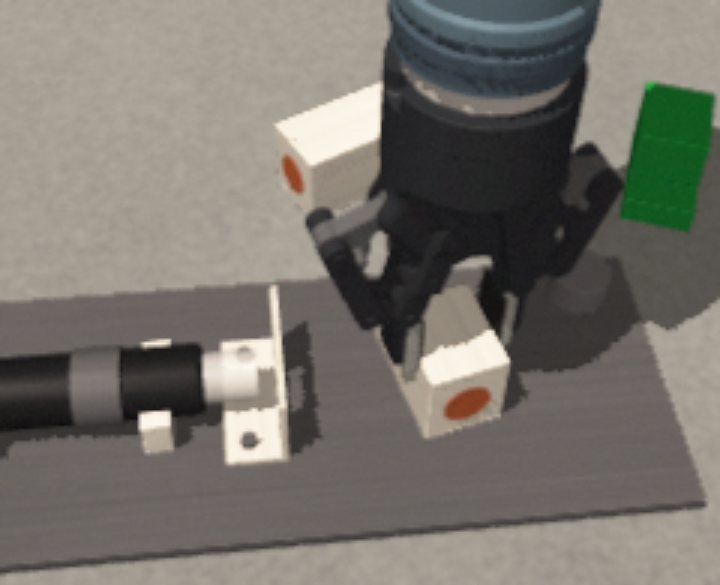

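Gripped at 38.4 mm opening, upright, core still visible at crop (467,403). I'll lift and begin turning, staying back from the bracket.

```bash
python3 -m crank '[[0.03,0,0,0.01,0],[0.03,-0.005,-0.005,0.025,0],[0.03,-0.005,-0.005,0.04,-5],[0.03,-0.005,-0.005,0.05,-12],[0.03,0,0,0.05,-20],[0.03,0,0,0.05,-29],[0.03,0.004,0.002,0.05,-38],[0.03,0.004,0.002,0.05,-47]]' && python3 -m crank '[[0.03,0.004,0.002,0,-9],[0.03,0.008,0.004,0,-18],[0.03,0.012,0.006,0,-27],[0.03,0.016,0.010,0,-36],[0.03,0.016,0.010,0,-45],[0.03,0.016,0.010,0,-54],[0.03,0.016,0.010,0,-56],[0.03,0.016,0.010,0,-56]]'
python3 - <<'E'
from h import *
s=ctrl.get_state();print(s["position"],np.degrees(2*np.arctan2(s["tool_rot"][1],s["tool_rot"][0])),s["opening"],s["qpos"][5])
for n in("side","top"):
    p,d=eyes.capture(n);cv2.imwrite(f"pics/{n}4.png",p);np.save(f"pics/{n}4.npy",d)
a=cv2.imread("pics/side4.png")[150:345,160:400];cv2.imwrite("pics/c6.png",cv2.resize(a,None,fx=3,fy=3))
E
```

```text
time_s: 6.4
position: [501.4, 25.4, 66.6]
tool_rot: [0.69, 0.724, 0.0, 0.0]
ft_force: [-0.7, -0.7, -2.6]
opening: 38.6
time_s: 7.4
position: [517.4, 35.5, 66.2]
tool_rot: [0.948, 0.318, 0.0, 0.0]
ft_force: [-0.6, 0.2, -3.7]
opening: 37.7
[517.36911967  35.48550523  66.22566896] 37.106408502768566 37.720329618929156 2.44019926454045
```

View pics/c6.png

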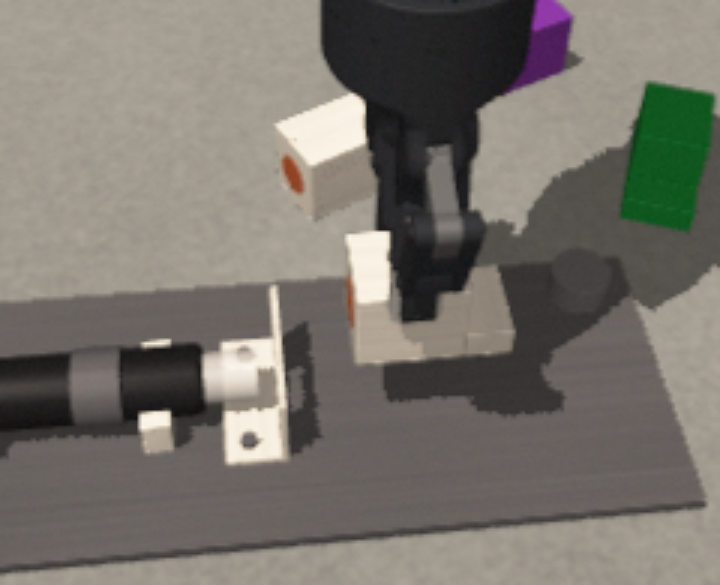

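View pics/top4.png

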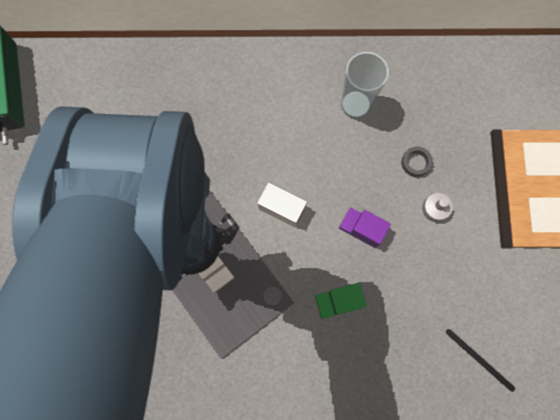

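```bash
python3 - <<'E'
from h import *
u=np.array([np.cos(np.radians(36.7)),np.sin(np.radians(36.7))]);v=np.array([-u[1],u[0]]);S=np.array([562.6,69.6])
def st(p): q=p[:,:2]-S; return np.c_[q@u,q@v].round(1).tolist()
print("low corner y+",st(ray("side",[(255.7,303.9)],8)),"top corner y-",st(ray("side",[(252.5,245)],52)))
# top view of upright top corners, crop c1
c=np.array([(207,287),(216,308),(299,243),(283,229)])/2.4+[80,120]
print("top cam foot/uprt corners z~8",st(ray("top",c,8)),"z52",st(ray("top",c,52)))
for n in("top","side"):
    B=np.load(f"pics/brk_{n}.npy");s=np.array(st(B));k=(B[:,2]>20)&(abs(s[:,1])<34)&(s[:,0]>-15)&(s[:,0]<6);print(n,k.sum(),np.percentile(s[k],[2,10,50,90,98],axis=0).round(1).tolist())
E
python3 - <<'E'
from h import *
a=cv2.imread("pics/side0.png")[230:315,220:280];cv2.imwrite("pics/c7.png",cv2.resize(a,None,fx=7,fy=7,interpolation=0))
a=cv2.imread("pics/top0.png")[200:260,150:220];cv2.imwrite("pics/c8.png",cv2.resize(a,None,fx=8,fy=8,interpolation=0))
E
```

```text
low corner y+ [[-0.5, 35.7]] top corner y- [[-1.9, -35.2]]
top cam foot/uprt corners z~8 [[23.9, 33.0], [7.7, 36.5], [10.5, -37.5], [25.7, -34.3]] z52 [[12.5, 30.5], [-2.9, 33.8], [-0.3, -36.6], [14.3, -33.6]]
top 120 [[-1.7, -32.4], [-1.4, -26.2], [-0.4, 0.8], [1.4, 25.7], [1.9, 31.6]]
side 105 [[-1.1, -33.2], [-0.8, -25.8], [0.6, 6.6], [1.9, 30.9], [1.9, 33.7]]
```

View pics/c7.png

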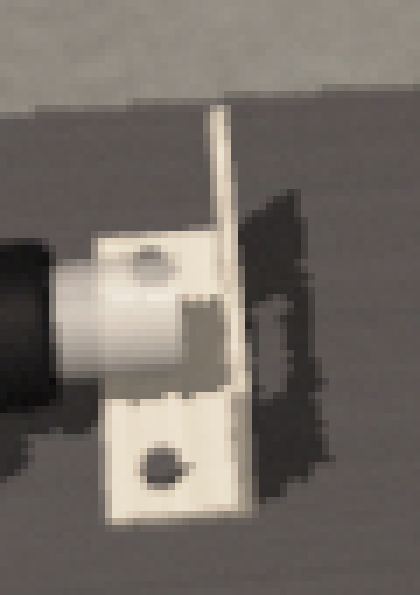

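View pics/c8.png

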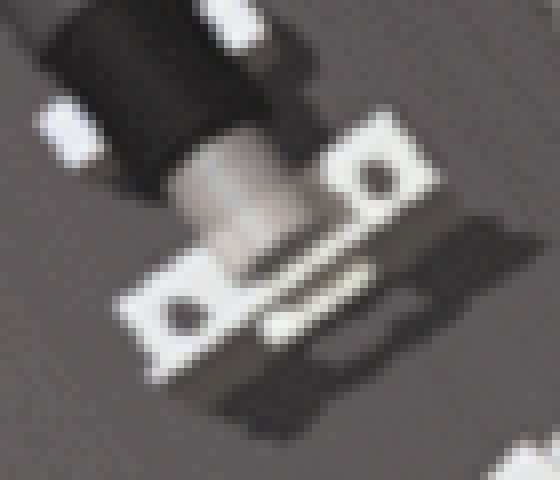

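```bash
python3 - <<'E'
from h import *
u=np.array([np.cos(np.radians(36.7)),np.sin(np.radians(36.7))]);v=np.array([-u[1],u[0]]);S=np.array([562.6,69.6])
def st(p): q=p[:,:2]-S; return np.c_[q@u,q@v].round(1).tolist()
print("tcp",st(np.array([[517.37,35.49]])))
z=66.2-16.4
print("face top",st(ray("side",[(275.3,228.3),(279.7,251.3)],z+54)),"bottom near corner; end",st(ray("side",[(278.3,271)],z+8)),st(ray("side",[(331.3,266.7)],z+8)))
E
python3 - <<'E'
from h import *
a=cv2.imread("pics/side4.png")[215:285,260:340];cv2.imwrite("pics/c9.png",cv2.resize(a,None,fx=8,fy=8,interpolation=0))
E
```

```text
tcp [[-56.6, -0.3]]
face top [[-32.6, -17.9], [-33.9, 21.7]] bottom near corner; end [[-33.4, 18.5]] [[-106.5, 18.5]]
```

View pics/c9.png

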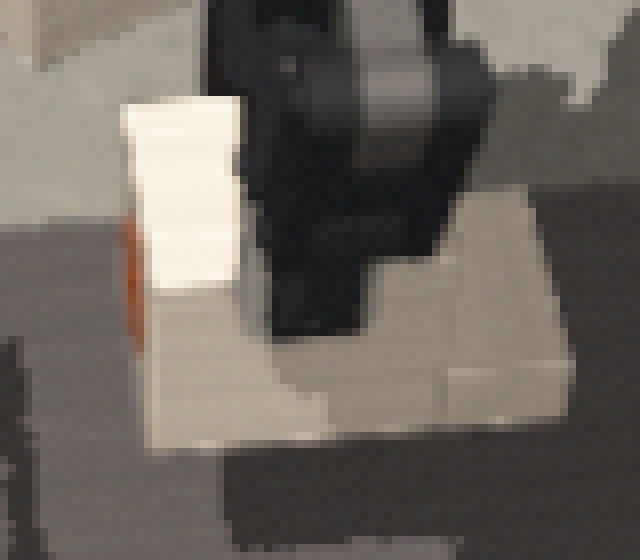

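The core face is towards the bracket, face edge at crop (150,290), about 32 mm gap, centred within 2 mm. I'll advance 28 mm in the air and lower most of the way.

```bash
python3 -m crank '[[0.03,0.006,0.004,0,0],[0.03,0.012,0.009,0,-0.4],[0.03,0.018,0.013,0,-0.4],[0.03,0.0225,0.0165,0,-0.4],[0.03,0.0225,0.0165,-0.01,-0.4],[0.03,0.0225,0.0165,-0.025,-0.4],[0.03,0.0225,0.0165,-0.038,-0.4],[0.03,0.0225,0.0165,-0.038,-0.4]]'
python3 - <<'E'
from h import *
s=ctrl.get_state();print(s["position"],np.degrees(2*np.arctan2(s["tool_rot"][1],s["tool_rot"][0])),s["ft_force"])
p,d=eyes.capture("side");cv2.imwrite("pics/side5.png",p)
a=p[215:315,215:330];cv2.imwrite("pics/c10.png",cv2.resize(a,None,fx=6,fy=6,interpolation=0))
E
```

```text
time_s: 8.5
position: [537.8, 52.1, 25.9]
tool_rot: [0.949, 0.314, -0.002, -0.001]
ft_force: [0.3, -0.1, -2.7]
opening: 38.2
[537.82241558  52.1074626   25.919541  ] 36.60696117487735 [ 0.26107586 -0.1272956  -2.70610827]
```

View pics/c10.png

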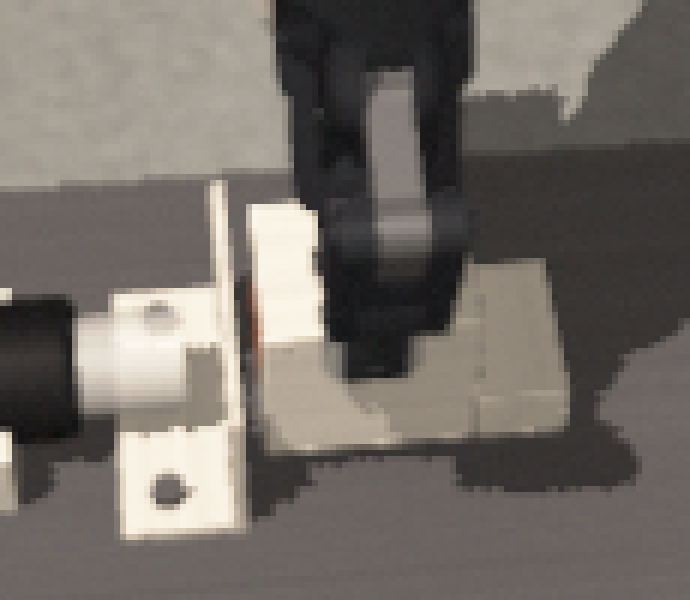

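Run:
```python
from h import *
u=np.array([np.cos(np.radians(36.7)),np.sin(np.radians(36.7))]);v=np.array([-u[1],u[0]]);S=np.array([562.6,69.6])
def st(p): q=p[:,:2]-S; return np.c_[q@u,q@v].round(1).tolist()
s=ctrl.get_state();print(s["position"],st(s["position"][None]))
z=s["position"][2]-16.4
f=lambda x,y:(215+x/6-.5,215+y/6-.5)
print("z",z,"face top",st(ray("side",[f(249,206),f(260,341)],z+54)),st(ray("side",[f(265,452)],z+8)),"brk",st(ray("side",[f(230,184)],52)),st(ray("side",[f(246,528)],8)))
```

```text
[538.71983889  52.11283575  26.84380854] [[-29.6, 0.3]]
z 10.443808538114162 face top [[-6.0, -17.4], [-5.6, 21.2]] [[-6.1, 19.9]] brk [[-2.4, -34.8]] [[-0.3, 33.5]]
```

The gap is about 4.5 mm, with the holder about 2 mm to +y. I'll trim and set down.

```bash
python3 -m crank '[[0.03,0.002,-0.0003,0,0],[0.03,0.002,-0.0003,-0.004,0],[0.03,0.002,-0.0003,-0.007,0],[0.03,0.002,-0.0003,-0.01,0],[0.03,0.002,-0.0003,-0.01,0],[0.03,0.002,-0.0003,-0.01,0],[0.03,0.002,-0.0003,-0.01,0],[0.03,0.002,-0.0003,-0.01,0]]'
```

```text
time_s: 9.55
position: [542.0, 51.9, 18.0]
tool_rot: [0.949, 0.314, 0.0, 0.0]
ft_force: [0.2, -0.3, -2.0]
opening: 37.9
```

```bash
python3 -m crank '[[0.03,0,0,-0.0008,0],[0.03,0,0,-0.0016,0],[0.03,0,0,-0.0016,0],[0.03,0,0,-0.0016,0],[0.03,0,0,-0.0016,0],[0.03,0,0,-0.0016,0],[0.03,0,0,-0.0016,0],[0.03,0,0,-0.0016,0]]'
```

```text
time_s: 10.55
position: [542.0, 51.9, 16.4]
tool_rot: [0.949, 0.314, 0.0, 0.0]
ft_force: [-2.1, 0.7, 3.9]
opening: 38.1
```

Contact with the plate is confirmed: the vertical force went from -2 to +4 N at the gripping height. I'll release slowly and rise.

```bash
python3 -m crank '[[0.042,0,0,0,0],[0.046,0,0,0,0],[0.052,0,0,0,0],[0.058,0,0,0,0],[0.064,0,0,0,0],[0.064,0,0,0,0],[0.064,0,0,0,0],[0.064,0,0,0,0]]' && python3 -m crank '[[0.064,0,0,0.015,0],[0.064,0,0,0.03,0],[0.064,0,0,0.05,0],[0.064,0,0,0.07,0],[0.064,0,0,0.1,0],[0.064,0,0,0.13,0],[0.064,0,0,0.15,0],[0.064,0,0,0.15,0]]' && python3 -m crank '[[0.064,-0.02,-0.05,0.0,0],[0.064,-0.04,-0.1,0,0],[0.064,-0.06,-0.15,0,0],[0.064,-0.08,-0.2,0,0],[0.064,-0.1,-0.25,0,0],[0.064,-0.1,-0.28,0,0],[0.064,-0.1,-0.28,0,0],[0.064,-0.1,-0.28,0,0]]'
python3 - <<'E'
from h import *
for n in("side","top"):
    p,d=eyes.capture(n);cv2.imwrite(f"pics/{n}6.png",p);np.save(f"pics/{n}6.npy",d)
p=cv2.imread("pics/side6.png")[215:315,205:330];q=cv2.imread("pics/top6.png")[190:310,150:260]
cv2.imwrite("pics/c11.png",np.hstack([cv2.resize(p,(400,480),interpolation=0)*0+cv2.resize(p,(400,480)),cv2.resize(q,(400,480))]))
cv2.imwrite("pics/c12.png",cv2.resize(p,None,fx=6,fy=6,interpolation=0))
E
```

```text
time_s: 11.55
position: [541.9, 51.9, 16.2]
tool_rot: [0.949, 0.314, -0.0, 0.0]
ft_force: [-0.2, -0.5, -0.4]
opening: 64.1
time_s: 12.55
position: [543.9, 51.9, 169.2]
tool_rot: [0.949, 0.314, 0.003, 0.001]
ft_force: [-0.4, 1.0, -0.8]
opening: 64.1
time_s: 13.55
position: [441.5, -227.3, 165.7]
tool_rot: [0.949, 0.314, -0.0, -0.001]
ft_force: [0.1, -0.7, -0.6]
opening: 63.9
```

View pics/top6.png

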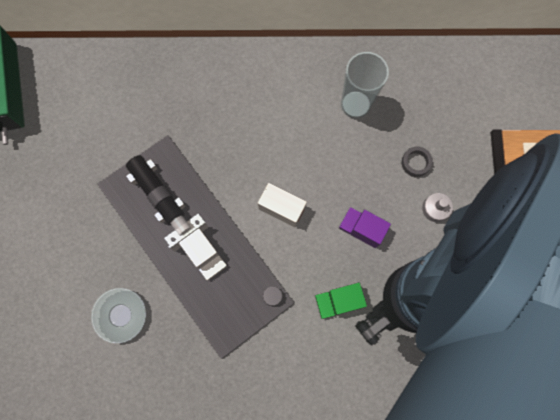

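View pics/c12.png

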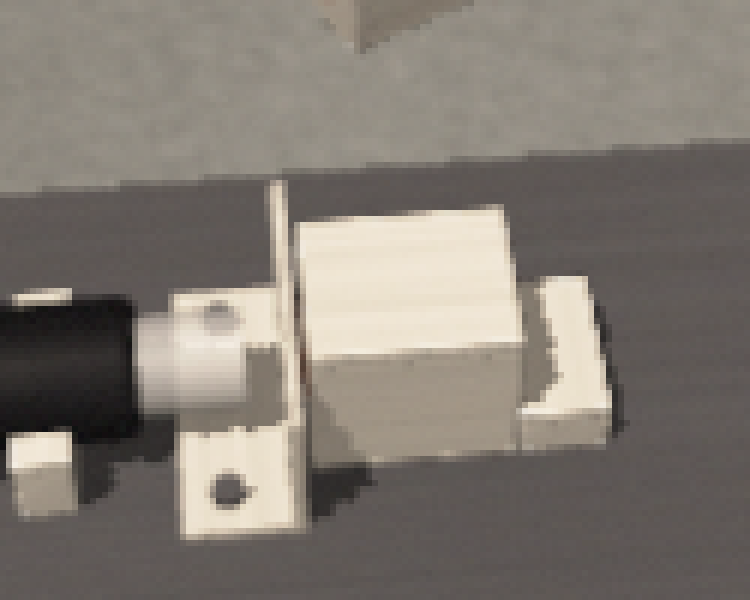

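Run:
```python
from h import *
u=np.array([np.cos(np.radians(36.7)),np.sin(np.radians(36.7))]);v=np.array([-u[1],u[0]]);S=np.array([562.6,69.6])
def st(p): q=p[:,:2]-S; return np.c_[q@u,q@v].round(1).tolist()
f=lambda x,y:(205+x/6-.5,215+y/6-.5)
print("face top",st(ray("side",[f(299,224),f(306,358)],54)),"rear top",st(ray("side",[f(504,208),f(522,345)],54)),"brk",st(ray("side",[f(288,184)],52)),st(ray("side",[f(308,528)],8)))
for n in("side","top"):
    W=cloud(n,np.load(f"pics/{n}6.npy"));z=W[...,2];q=W[...,:2]-S;a=q@u;b=q@v
    m=big((a>-80)&(a<-6)&(abs(b)<40)&(z>48)&(z<60));Q=ray(n,np.argwhere(m)[:,::-1],54)
    r=cv2.minAreaRect(np.array(st(Q),np.float32));print(n,r,"z",z[m].mean())
```

```text
face top [[-3.6, -20.7], [-2.5, 18.0]] rear top [[-52.7, -20.8], [-51.5, 19.2]] brk [[-1.9, -34.9]] [[-0.8, 33.5]]
side ((-29.478378295898438, 0.06903648376464844), (43.512901306152344, 46.97888946533203), 89.72586059570312) z 53.914152463551105
top ((-30.200000762939453, -2.75), (48.599998474121094, 39.900001525878906), -0.0) z 53.86677109134175
```

Run:
```python
from station import ctrl
print(ctrl.hand_in())
```

```text
the job is handed in; nothing more can be done
None
```

I gripped the holder across the 40 mm width of its tall part and lifted it 50 mm. I turned it about -103°, set it down in front of the bracket, released it and moved the arm clear. I handed the job in at about 13.7 s; the hand-in gives no verdict.

Last checks, from the camera pictures:
- **Face to bracket:** the tall end face, with the core, is about 2 mm in front of the bracket.
- **Sideways:** the holder is about 1 mm off the bracket's middle. The two cameras differ here, at about 0 mm (side) and -2.8 mm (top). Both are inside the 12 mm limit.
- **Square:** it is square to the bracket within about 2°.
- **Flat:** its top is at 53.9 mm; 54 mm is expected when it stands flat on the plate.
- **Plain block:** it is at the same place in the top picture as at the start.
- **Robot:** the gripper was clear of everything, with force readings near zero.

No check failed.

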